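# Unlatch and open the guard gate of the finishing locker

### The job

Open the little bench locker: lift the latch bar by its upright knob out of its catch while the gate is still shut, then swing the gate wide open, about square to the locker's front or further, and let go so that it stands open with the bar down again. Go gently: do not strain the bar against the catch (its lip or the roof over it), do not fling the gate, and leave the cans, bottle and tape where they are.

Things in the scene. Friction and masses are not known exactly. Their poses are not given: they have to be found in the camera images.
- locker: plywood locker standing fixed on the bench, 140 deep (x), 264 wide (y), 220 high. Origin at bench level; its x axis points into the locker, y to the left as one faces its front, z up. Front plane at x = -70 mm. Its front is closed by a barred wooden gate 190 wide, 14 thick, top 198 mm above the bench, hinged on the left (+y).
- gate_hinge (a point): point on the gate's vertical hinge axis, 150 mm above the bench, 79 mm in front of and 105 mm to the left of the locker's origin
- gate (a joint): gate angle in rad: 0 shut, grows as the gate's right edge swings out toward the robot (clockwise seen from above); stop at 1.72. Light hinge friction (0.1 N m), stays where it is left
- latch (a joint): angle of the steel latch bar (about 0.16 kg) in rad: 0 = level, at rest by its weight; grows as its free right end is lifted, at most 0.36; drops if let go. Bar 18 high, 6 thick, pivoted on the gate's front 60 mm right of the hinge axis, 150 mm above the bench; it turns in the plane of the gate
- knob (a point): grip point of the bar's upright black knob, a rod 16 mm thick, its round top 19 mm above this point. Bar down: 192 mm above the bench, 115 mm right of and 42 mm above the bar's pivot (175 mm right of the hinge axis), 50 mm before the gate's face. A level stem 10 mm thick runs from the knob's foot, 42 mm below, back to the bar
- strike: steel catch right of the gate; origin at its back plate's foot. Its hook sits at a height that varies and is NOT given by this pose: the bar's end (170 mm from its pivot) lies behind a front lip 7 to 39 mm above the resting bar's underside; a roof lies 24.5 mm above the lip. The bar comes out forward only between the two (4 to 5 mm of play there) and is clear at gate 0.1 rad. Over 10 N strains it.
- can_in: small lidded steel canister, 52 wide, 100 high, inside the locker; origin at its foot
- jar_in: yellow glue bottle with a red tip, 58 wide, 166 high, inside the locker; origin at its foot
- can_out: larger lidded steel canister, 62 wide, 115 high, on the bench left of the locker; origin at its foot
- tape_out: roll of masking tape lying flat, 104 wide, 25 high, on the bench right of the locker; origin at its underside

How it is judged:
By the outcome, as a careful person would: the job done as asked, in the order asked, and still so for the second after the job is handed in, with the robot touching nothing.
It also fails if it takes over 67 s, if anything falls off the work surface, if the arm or the gripper's body presses on something with over 40 N, if the wrist force passes 120 N, or if a joint passes its speed limit or range.

### The arm

A 6-joint arm with a two-finger parallel gripper is mounted at the origin on a cart in front of the work surface, level with it; the furniture and walls round the work are solid. World frame = base frame: x ahead of the robot, y to its left, z up, the work surface at z = 0. Lengths are in m, angles in rad, forces in N, time in s.
With the tool pointing down it reaches from about 0.35 to 0.775 m from the base axis. Payload 7.3 kg.
Tool frame: the origin (TCP) lies at the very end of the fingers, on their centre line; the grasp point (between the pads) lies 19 mm behind it; z points along the fingers, y is the line along which they close (so a half turn about z gives the same grasp; the last joint's range is limited). The gripper opens to 92 mm and grips with 3 to 60 N. Pads are 19 mm wide; open, the fingers measure 130 mm over their backs; the gripper's body (75 mm by 190 mm) begins 47 mm behind the grasp point.
Start: joints at [1.057, 0.342, 1.524, -0, 1.275, -0.146], TCP at [0.189, 0.49, 0.198] pointing down, gripper open.
Joint ranges: [-2.53, 2.53], [-0.77, 2.02], [0.04, 2.7], [-1, 4.14], [0.28, 2.66], [-3.11, 3.11]. Speed limits (rad/s): [2.57, 2.57, 3.14, 3.14, 3.14, 3.14].

### API

Orientations are given as [roll, pitch, yaw] about the fixed x, y, z axes, in that order (R = Rz(yaw) Ry(pitch) Rx(roll)).
In Python, from cell import * gives the robot as it stands.
- The arm moves only by the tool step_arm, never from a script. Its argument "commands" is a list of rows, each a list of 7 numbers: the opening, from 0 (shut) to 1 (fully open), then the shift along the world's x, y, z in cm, then the turn, a rotation vector about the world's x, y, z in rad. A call has 1 to 5 rows; each row is the pose to reach, as a shift and turn from the pose commanded when the call began; what a row does not reach only later rows make up. A row lasts 1/12 s, in which the tool goes at most 41.7 mm and 7.16 degrees, less where a joint would pass 70% of its speed; a pose out of reach is approached as far as the arm can. A call with a gripper value outside its range is refused whole. The fingers move at their own pace and stop on an object; "grip_force" is the grip in N (left out, the last holds). Time passes only in rows, so rows that repeat a pose let the fingers close. It gives the time, the measured TCP pose, the force, the opening and the grip force at its end, in the units of the state.
- observe(): the state, without advancing time (a new reading comes with each control period).
- read_camera(name): name is "scene" or "top" or "wrist"; returns the picture (400x640x3 uint8, red, green, blue); there is no depth.
- camera_model(name): a dict with "vfov" (degrees; the focal length in pixels is half the picture's height over the tangent of half this angle, whatever the lens; pixels are square), "cx", "cy" (the principal point, pixels), "k1" (the pictures are not rectified: a ray, as slopes to the right and down, at radius r is drawn at 1 + k1 r^2 times it, then the intrinsics apply), "world_to_cam" (4x4, takes a point from world to camera coordinates). Camera axes: x right, y up, looking along -z (the intrinsics and any distortion apply to the point x, -y, -z); pixel columns grow to the right and rows downward; lengths in m; the calibration is good to about 2 mm. A picture is of the moment at which its call begins: read the wrist's pose just before it. camera_model takes no time and is no camera call; for the wrist camera it gives the pose at the moment of the call.
- hand_in(): hands the job in; it is judged then, once.
The state is a dict: "time": time; "qpos": joint angles; "qvel": joint speeds; "joint_efforts": joint torques, N m; "tool_pos": TCP position; "tool_rot": TCP orientation; "contact_force": force on the tool from outside, world axes, zero at the start; "torque": the same for the moment, N m; "opening": finger opening in m; "grip_force": force on a finger pad.
Only numpy, scipy, OpenCV 4.12 (cv2) and the standard library are available. Lean on these libraries where they do the work, as an engineer would, in place of code of your own. Each camera call takes 0.05 s, during which the arm holds its last target. There are 200 camera calls.

## Working session

There is one attempt and no reset: what is moved stays moved. The work goes in short steps, Python scripts to look and compute and a tool call to move; the robot and the scene stay as the last step left them, time stands still between calls to the robot, and variables do not carry over. Pictures are saved under pics/ and viewed, at most 10 in all, crops included, and the job is handed in when it is done.

Besides the shell and the picture viewer there is one more tool, called after "Call:" by a JSON object that holds its "name" and its "arguments", one argument or row to a line. step_arm: Moves the arm, as the interface text tells. Its arguments: {"type":"object","properties":{"commands":{"type":"array"},"grip_force":{"type":"number"}},"required":["commands"]}

```bash
mkdir -p pics; ls; cat > h.py <<'E'
from cell import *
import numpy as np, cv2
def save(n,f):
    im=read_camera(n); cv2.imwrite('pics/'+f,im[...,::-1]); return im
def K(m):
    f=200/np.tan(np.radians(m['vfov'])/2); return f
def ray(m,u,v):
    f=K(m); d=np.array([(u-m['cx'])/f,(v-m['cy'])/f]); p=d.copy()
    for _ in range(30): p=d/(1+m['k1']*(p@p))
    T=np.array(m['world_to_cam']); R=T[:3,:3]; o=-R.T@T[:3,3]
    return o,R.T@np.array([p[0],-p[1],-1.])
def onz(m,u,v,z):
    o,d=ray(m,u,v); return o+d*(z-o[2])/d[2]
def proj(m,P):
    T=np.array(m['world_to_cam']); c=T[:3,:3]@np.array(P)+T[:3,3]
    p=np.array([c[0],-c[1]])/-c[2]; p=p*(1+m['k1']*(p@p)); return p*K(m)+[m['cx'],m['cy']]
def tri(rs):
    A=0;b=0
    for o,d in rs:
        d=d/np.linalg.norm(d);M=np.eye(3)-np.outer(d,d);A=A+M;b=b+M@o
    X=np.linalg.solve(A,b); return X,[np.linalg.norm(np.cross(X-o,d/np.linalg.norm(d))) for o,d in rs]
E
python3 - <<'E'
from h import *
for n in ('scene','top'):
    save(n,n+'0.png'); m=camera_model(n); o,_=ray(m,320,200); print(n,m['vfov'],m['k1'],o)
print(observe())
E
```

```text
pics
scene 51.42776340282093 -0.08857550969948284 [-0.19258939 -0.05582759  0.8015781 ]
top 43.853100325115186 -0.11538919560423867 [0.27486065 0.21000905 1.24498365]
{'time': 0.1, 'qpos': array([ 1.05700026e+00,  3.42618575e-01,  1.52488614e+00,  8.78323900e-06,
        1.27541715e+00, -1.45950645e-01]), 'qvel': array([ 0.00185197, -0.00096463, -0.00288834,  0.00059814, -0.00133909,
       -0.00055572]), 'joint_efforts': array([ 1.95946763e-03, -4.32006204e+01, -2.44694781e+01,  7.19944225e-02,
        5.24846662e-02, -8.81816459e-05]), 'tool_pos': array([0.18855176, 0.48955509, 0.19744472]), 'tool_rot': array([-3.14027880e+00, -2.01621432e-04,  2.77374453e+00]), 'contact_force': array([ 0.23575261, -0.19789999,  0.58344555]), 'torque': array([ 0.01071283,  0.02839097, -0.01957177]), 'grip_force': 0.0, 'opening': 0.09167369761294418}
```

View pics/scene0.png

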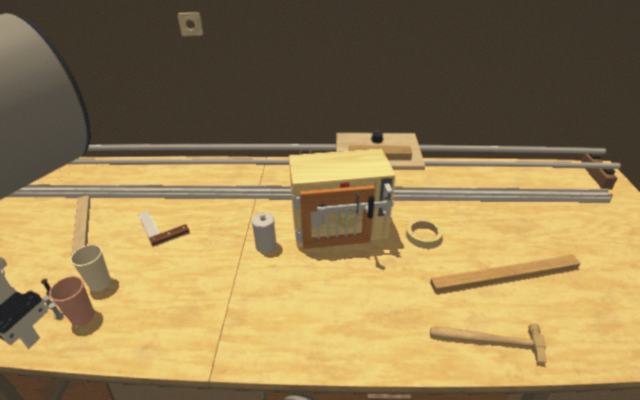

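View pics/top0.png

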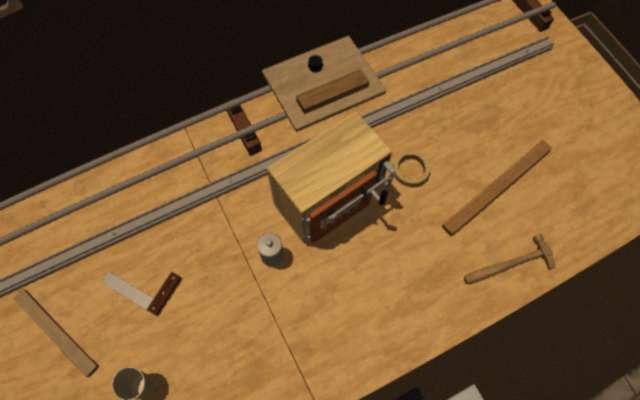

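The scene view shows the locker at about (340,200) with the black knob near (371,207). In the top view the locker's roof is at about (330,170) and the knob near (383,197). I'll enlarge both.

```bash
python3 - <<'E'
from h import *
a=cv2.imread('pics/scene0.png')[145:270,280:440]; b=cv2.imread('pics/top0.png')[110:260,255:440]
cv2.imwrite('pics/s1.png',cv2.resize(a,None,fx=4.6,fy=4.6,interpolation=cv2.INTER_CUBIC))
cv2.imwrite('pics/t1.png',cv2.resize(b,None,fx=4,fy=4,interpolation=cv2.INTER_CUBIC))
E
```

```text
(no output)
```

View pics/s1.png

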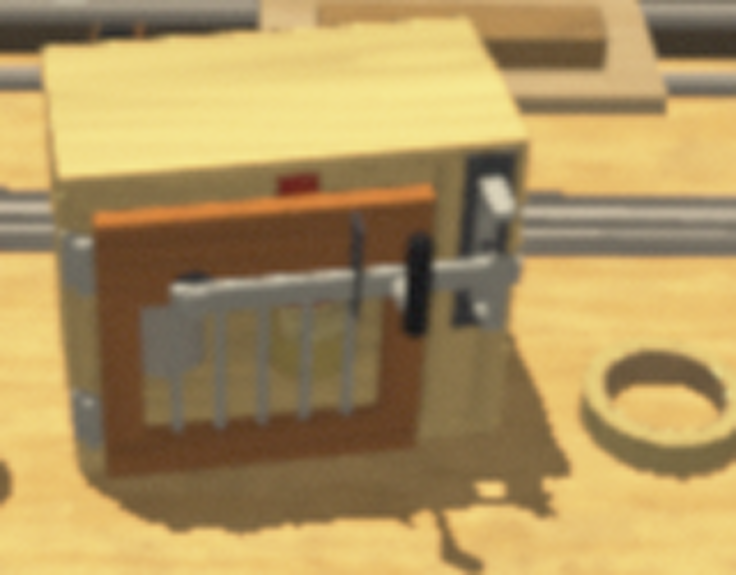

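View pics/t1.png

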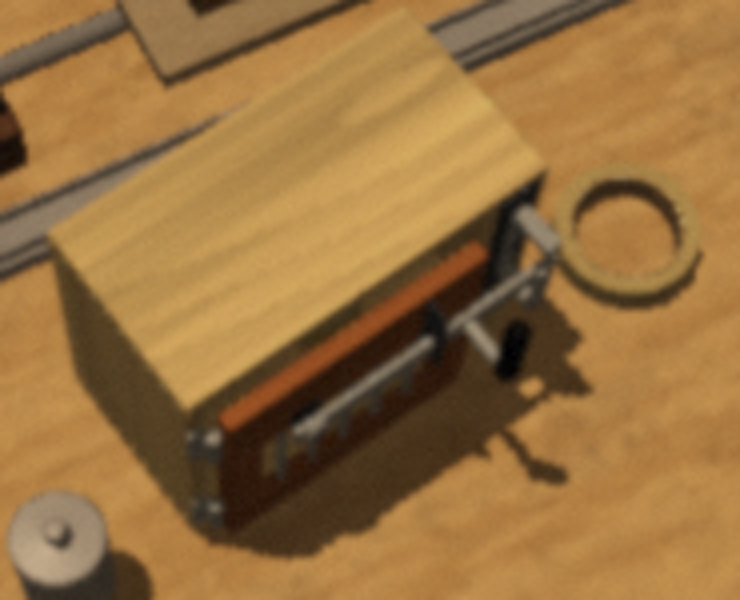

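The crops show the roof corners clearly: (190,410), (546,172), (50,236) and (405,8) in the top crop. The upright black knob is at (515,345) in the top crop and (417,285) in the scene crop. The bar's end sits behind a catch at about (490,270), with a lip and a roof above it.

```bash
python3 - <<'E'
from h import *
ms,mt=camera_model('scene'),camera_model('top')
S=lambda x,y:((x+.5)/4.6-.5+280,(y+.5)/4.6-.5+145)
T=lambda x,y:((x+.5)/4-.5+255,(y+.5)/4-.5+110)
sc=dict(FL=(60,180),FR=(527,143),BL=(43,47),BR=(468,17)); tc=dict(FL=(190,410),FR=(546,172),BL=(50,236),BR=(405,8))
loc=dict(FL=(-70,132),FR=(-70,-132),BL=(70,132),BR=(70,-132))
W=[];L=[]
for k in sc:
    a=onz(ms,*S(*sc[k]),.22); b=onz(mt,*T(*tc[k]),.22); print(k,a.round(4),b.round(4)); W.append((a+b)[:2]/2); L.append(np.array(loc[k])/1000)
W=np.array(W);L=np.array(L); Wc=W-W.mean(0)
c=(Wc*L).sum(); s=(L[:,0]*Wc[:,1]-L[:,1]*Wc[:,0]).sum(); th=np.arctan2(s,c); R=np.array([[np.cos(th),-np.sin(th)],[np.sin(th),np.cos(th)]])
o=W.mean(0); print('origin',o,'yaw',th); print('res',(L@R.T+o-W)*1000)
w=lambda x,y:R@[x,y]+o
print('hinge',w(-.079,.105),'knob',w(-.079-.007-.05,.105-.175), w(-.086-.043,-.07))
kn,r=tri([ray(ms,*S(421,240)),ray(mt,*T(516,328))]); print('knobtop tri',kn,r)
k2,r=tri([ray(ms,*S(417,330)),ray(mt,*T(510,372))]); print('knobfoot tri',k2,r)
E
```

```text
FL [0.6557 0.0482 0.22  ] [0.6569 0.0464 0.22  ]
FR [ 0.6965 -0.2073  0.22  ] [ 0.6971 -0.2073  0.22  ]
BL [0.7965 0.0708 0.22  ] [0.7908 0.0702 0.22  ]
BR [ 0.8366 -0.1865  0.22  ] [ 0.8344 -0.1883  0.22  ]
origin [ 0.74554503 -0.06923339] yaw 0.1582783349717461
res [[-0.67866892  2.78983941]
 [ 0.46800058 -3.32706822]
 [ 0.23636048  1.65446535]
 [-0.02569214 -1.11723655]]
hinge [0.6509826  0.02200227] knob [ 0.6222783  -0.15979449] [ 0.6291908  -0.15869116]
knobtop tri [ 0.62208337 -0.14489481  0.20714442] [np.float64(0.00025829212224272053), np.float64(0.000258292122242702)]
knobfoot tri [ 0.61758123 -0.14629386  0.15009869] [np.float64(0.0005872263230623656), np.float64(0.0005872263230624628)]
```

```bash
python3 - <<'E'
from h import *
from scipy.spatial.transform import Rotation as Ro
s=observe(); Rt=Ro.from_euler('xyz',s['tool_rot']).as_matrix()
m=camera_model('wrist'); o,d=ray(m,m['cx'],m['cy']); print('cam in tool',Rt.T@(o-s['tool_pos']),Rt.T@d, 'vfov',m['vfov']); 
_,dx=ray(m,m['cx']+100,m['cy']); print('img right in tool',Rt.T@(dx-d)); print(Rt)
mt=camera_model('top');ms=camera_model('scene')
S=lambda p:(p-np.array([280,145])+.5)*4.6-.5
T=lambda p:(p-np.array([255,110])+.5)*4-.5
for P in ([.622,-.160,.211],[.622,-.160,.15]): print('pred knob',S(proj(ms,P)),T(proj(mt,P)))
print('can_out',onz(mt,58/4+255,530/4+110,.118),'tape',onz(mt,625/4+255,235/4+110,.025))
E
```

```text
cam in tool [ 6.50202251e-02 -8.53936276e-05 -1.86902896e-01] [-2.46525661e-01  6.70225030e-04  9.69136032e-01] vfov 64.93716264604684
img right in tool [ 5.79521296e-04  3.19333239e-01 -7.34244285e-05]
[[-9.33103321e-01  3.59607781e-01 -6.60607798e-04]
 [ 3.59608332e-01  9.33102630e-01 -1.15346070e-03]
 [ 2.01621431e-04 -1.31385808e-03 -9.99999117e-01]]
pred knob [450.69546749 234.29058728] [539.2634583  314.80164532]
pred knob [442.67552602 324.9210648 ] [525.23293642 357.22454723]
can_out [0.66015896 0.13446238 0.118     ] tape [ 0.70848402 -0.3108826   0.025     ]
```

Call:
{"name": "step_arm", "arguments": {
  "commands": [
    [1,3,-3,2,0,0,0],
    [1,5,-7,4,0,0,0],
    [1,7,-11,6,0,0,0],
    [1,9,-15,8,0,0,0],
    [1,11,-19,10,0,0,0]
  ]
}}

```text
time: 0.52
tool_pos: [0.2849, 0.3262, 0.2844]
tool_rot: [-3.141, -0.0, 2.774]
contact_force: [0.9, 0.5, 0.2]
opening: 0.0917
grip_force: 0.0
```

```bash
cat >> h.py <<'E'
from scipy.spatial.transform import Rotation as Ro
R0=np.array([[0,1,0],[1,0,0],[0,0,-1.]])
def rel(pos,a,th=0.):
    s=observe(); Rt=Ro.from_euler('xyz',s['tool_rot'])
    G=Ro.from_matrix(Ro.from_euler('z',a).as_matrix()@Ro.from_euler('y',-th).as_matrix()@R0)
    print('shift cm',((np.array(pos)-s['tool_pos'])*100).round(2),'turn',(G*Rt.inv()).as_rotvec().round(3))
E
python3 - <<'E'
from h import *
mt=camera_model('top');ms=camera_model('scene')
S=lambda x,y:((x+.5)/4.6-.5+280,(y+.5)/4.6-.5+145)
T=lambda x,y:((x+.5)/4-.5+255,(y+.5)/4-.5+110)
R=Ro.from_euler('z',.158).as_matrix()
for n,s,t in (('GL',(95,228),(224,432)),('GR',(433,196),(487,262))):
    for p in (onz(ms,*S(*s),.198),onz(mt,*T(*t),.198)): print(n,(R.T@(p-[.7455,-.0692,0])).round(4))
rel([.45,-.15,.34],.158,.9)
E
```

```text
GL [-0.0865  0.1134  0.198 ]
GL [-0.0841  0.1156  0.198 ]
GR [-0.0824 -0.074   0.198 ]
GR [-0.0881 -0.0723  0.198 ]
shift cm [ 16.51 -47.62   5.56] turn [ 0.592 -0.731 -0.972]
```

The measured gate corners match the locker pose to within 3 mm, but the knob triangulates 14 mm left of where the text puts it. I'll look from near with the wrist camera.

Call:
{"name": "step_arm", "arguments": {
  "commands": [
    [1,2,-4,1,0.07,-0.08,-0.11],
    [1,3.3,-8,2,0.14,-0.16,-0.21],
    [1,4.5,-12,3,0.19,-0.24,-0.31],
    [1,6,-16,3.5,0.25,-0.3,-0.41],
    [1,7,-20,4,0.3,-0.37,-0.49]
  ]
}}

```text
time: 0.93
tool_pos: [0.3499, 0.1451, 0.3223]
tool_rot: [2.747, 0.119, 2.317]
contact_force: [0.4, -0.1, 0.6]
opening: 0.092
grip_force: 0.0
```

Call:
{"name": "step_arm", "arguments": {
  "commands": [
    [1,2,-4,0.3,0.06,-0.07,-0.1],
    [1,4,-8,0.5,0.12,-0.15,-0.2],
    [1,6,-12,0.8,0.18,-0.22,-0.3],
    [1,7,-16,1.1,0.24,-0.3,-0.4],
    [1,8,-20,1.5,0.3,-0.37,-0.48]
  ]
}}

```text
time: 1.35
tool_pos: [0.4144, -0.0023, 0.3318]
tool_rot: [2.411, 0.07, 1.933]
contact_force: [0.9, 0.4, -0.0]
opening: 0.0917
grip_force: 0.0
```

```bash
python3 - <<'E'
from h import *
rel([.45,-.15,.34],.158,.9); print(observe()['tool_pos'],observe()['qpos'].round(2))
E
```

```text
shift cm [  3.56 -14.77   0.82] turn [ 0.111 -0.146 -0.198]
[ 0.41443624 -0.00228539  0.33181269] [-0.72 -0.36  2.09  0.7   1.08 -1.35]
```

Call:
{"name": "step_arm", "arguments": {
  "commands": [
    [1,1,-4,0.2,0.05,-0.07,-0.1],
    [1,2,-8,0.4,0.11,-0.146,-0.2],
    [1,3,-12,0.6,0.11,-0.146,-0.2],
    [1,3.5,-14.5,0.8,0.11,-0.146,-0.2],
    [1,3.5,-14.5,0.8,0.11,-0.146,-0.2]
  ]
}}

```text
time: 1.77
tool_pos: [0.4495, -0.1512, 0.3391]
tool_rot: [2.246, 0.0, 1.724]
contact_force: [0.4, -0.7, 0.2]
opening: 0.0918
grip_force: 0.0
```

```bash
python3 - <<'E'
from h import *
s=observe(); m=camera_model('wrist'); im=save('wrist','w1.png'); print(s['tool_pos'],s['tool_rot'],s['qpos'].round(2),np.abs(s['qvel']).max())
np.save('w1m.npy',m,allow_pickle=True)
R=Ro.from_euler('z',.158).as_matrix()
for p in ([-.136,-.07,.211],[-.136,-.07,.15],[-.07,-.132,.22],[-.07,.132,.22]): print(proj(m,R@np.array(p)+[.7455,-.0692,0]))
E
```

```text
[ 0.44952387 -0.15118051  0.33907626] [2.24595261e+00 3.46576087e-04 1.72445079e+00] [-1.11 -0.18  2.08  0.96  1.13 -1.65] 0.06873738013294478
[324.82528555 199.15104493]
[291.09395937 192.58523032]
[356.59657732 231.59982393]
[361.66179659  40.08680359]
```

View pics/w1.png

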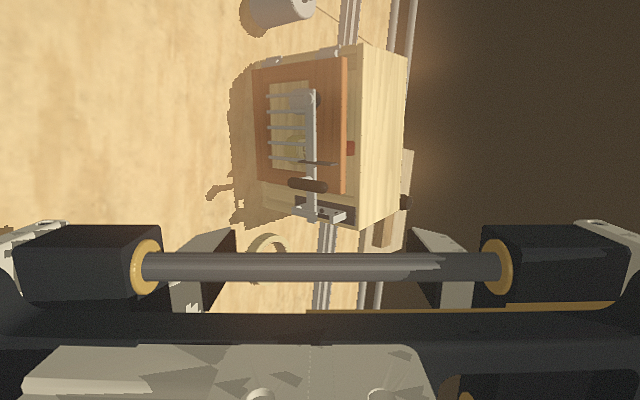

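The wrist view shows the locker lying on its side, with image up being its left. The knob lies from (289,182) to (326,187), and the catch is around (325,213). The corners project where predicted, so the origin is just not at mid-width, and the hinge is 118 mm left of the box's middle. I'll move closer and lower to read the catch heights.

Call:
{"name": "step_arm", "arguments": {
  "commands": [
    [1,2.5,-1.5,-1,0.015,-0.1,0],
    [1,5,-3,-2,0.03,-0.2,0],
    [1,7,-5,-3,0.03,-0.2,0],
    [1,8,-6,-3,0.03,-0.2,0],
    [1,8,-6,-3,0.03,-0.2,0]
  ]
}}

```text
time: 2.23
tool_pos: [0.5303, -0.2058, 0.3081]
tool_rot: [2.044, 0.0, 1.732]
contact_force: [-0.4, -0.2, 0.0]
opening: 0.092
grip_force: 0.0
```

```bash
python3 - <<'E'
from h import *
s=observe(); m=camera_model('wrist'); im=save('wrist','w2.png'); print(s['tool_pos'],s['tool_rot'],s['qpos'].round(2),np.abs(s['qvel']).max())
np.save('w2m.npy',m,allow_pickle=True)
R=Ro.from_euler('z',.158).as_matrix()
c=proj(m,R@np.array([-.09,-.09,.17])+[.7455,-.0692,0]); print(c)
x0,y0=int(c[0])-75,int(c[1])-65; x0=max(x0,0);y0=max(y0,0); print(x0,y0)
b=cv2.cvtColor(im,4)[y0:y0+115,x0:x0+150]; b=cv2.rotate(b,cv2.ROTATE_90_CLOCKWISE)
cv2.imwrite('pics/w2c.png',cv2.resize(b[:, :],None,fx=5,fy=4,interpolation=cv2.INTER_CUBIC)); print(b.shape)
E
```

```text
[ 0.53032138 -0.20583999  0.30808392] [2.04428746e+00 2.41274715e-04 1.73155672e+00] [-1.07  0.1   2.09  1.34  1.04 -2.05] 0.06966689612747975
[273.04063493 166.88178847]
198 101
(150, 115, 3)
```

View pics/w2c.png

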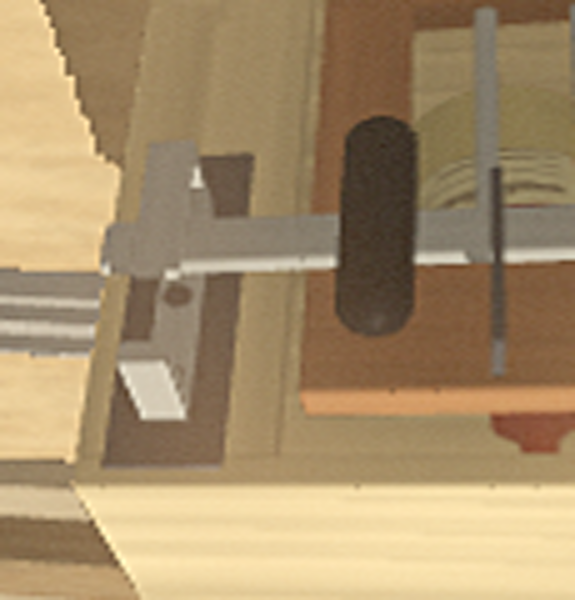

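The close view is upside down, so the picture's bottom is up. The lip crosses the bar's end at about (165,140–275), the roof's front edge is near (145,350), and the knob is at (375,220). I'll take one nearer view for precision.

Call:
{"name": "step_arm", "arguments": {
  "commands": [
    [1,2,-1,-1,0,0,0],
    [1,4,-2,-2,0,0,0],
    [1,6,-3,-3,0,0,0],
    [1,6,-3,-3,0,0,0],
    [1,6,-3,-3,0,0,0]
  ]
}}

```text
time: 2.7
tool_pos: [0.5891, -0.2337, 0.2793]
tool_rot: [2.044, 0.002, 1.733]
contact_force: [0.1, 0.2, -0.1]
opening: 0.0918
grip_force: 0.0
```

```bash
python3 - <<'E'
from h import *
s=observe(); m=camera_model('wrist'); im=save('wrist','w3.png'); print(s['tool_pos'],s['qpos'].round(2),np.abs(s['qvel']).max())
np.save('w3m.npy',m,allow_pickle=True)
R=Ro.from_euler('z',.158).as_matrix()
c=proj(m,R@np.array([-.09,-.085,.18])+[.7455,-.0692,0]); print(c)
x0,y0=max(int(c[0])-60,0),max(int(c[1])-55,0); print(x0,y0)
b=cv2.cvtColor(im,4)[y0:y0+110,x0:x0+100]; b=cv2.rotate(b,cv2.ROTATE_90_COUNTERCLOCKWISE)
cv2.imwrite('pics/w3c.png',cv2.resize(b,None,fx=6,fy=6,interpolation=cv2.INTER_CUBIC)); print(b.shape)
E
```

```text
[ 0.58908946 -0.23369061  0.27928371] [-0.98  0.26  2.    1.43  0.95 -2.1 ] 0.031147411403773462
[272.08107274 133.79114201]
212 78
(100, 110, 3)
```

View pics/w3c.png

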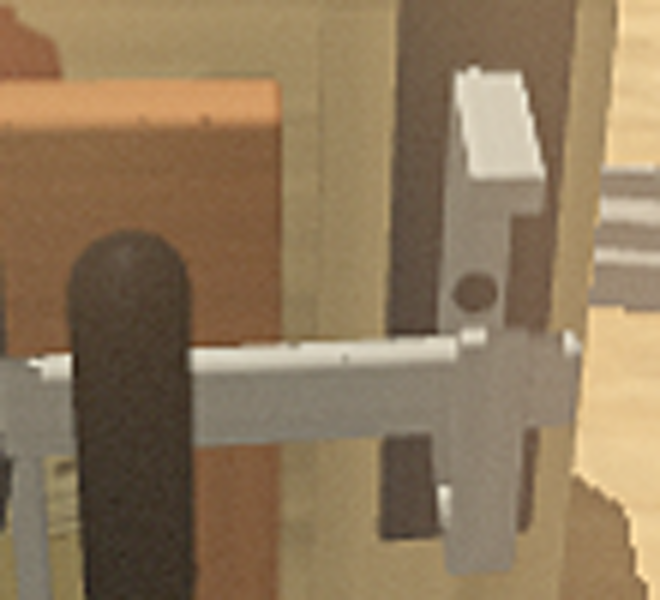

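In this view the lip's front top edge is at (485,345) and the roof's front lower edge at (525,208). At x=320 the bar's top edge is at y=362 and its underside at 440. The knob's axis is at about x=130, with its top at y=232.

```bash
python3 - <<'E'
from h import *
m=np.load('w3m.npy',allow_pickle=True).item(); R=Ro.from_euler('z',.158).as_matrix(); o0=np.array([.7455,-.0692,0])
def at(X,Y,x):
    u=212+99-((Y+.5)/6-.5); v=78+(X+.5)/6-.5
    o,d=ray(m,u,v); o=R.T@(o-o0); d=R.T@d; return o+d*(x-o[0])/d[0]
print('cam',at(0,0,0)*0+R.T@(ray(m,0,0)[0]-o0))
for x in (-.086,-.09,-.095,-.1,-.105,-.11):
    print(x,'bar top/bot z',at(320,362,x)[2].round(4),at(320,440,x)[2].round(4),'lip',at(485,345,x)[1:].round(4),'roof',at(530,208,x)[1:].round(4),'lipfoot z',at(485,572,x)[2].round(4),'tip y',at(578,370,x)[1].round(4))
for x in(-.136,): print('knob top L/R',at(70,290,x),at(190,290,x),'gate R edge',at(280,125,-.086))
mt=camera_model('top')
E
```

```text
cam [-0.3461048  -0.07303072  0.36441783]
-0.086 bar top/bot z 0.1509 0.1336 lip [-0.1109  0.153 ] roof [-0.1168  0.1816] lipfoot z 0.0992 tip y -0.1277
-0.09 bar top/bot z 0.1542 0.1371 lip [-0.1103  0.1563] roof [-0.1162  0.1845] lipfoot z 0.1033 tip y -0.1269
-0.095 bar top/bot z 0.1583 0.1416 lip [-0.1096  0.1603] roof [-0.1153  0.188 ] lipfoot z 0.1084 tip y -0.1258
-0.1 bar top/bot z 0.1624 0.146 lip [-0.1088  0.1644] roof [-0.1145  0.1915] lipfoot z 0.1135 tip y -0.1248
-0.105 bar top/bot z 0.1665 0.1505 lip [-0.1081  0.1685] roof [-0.1136  0.195 ] lipfoot z 0.1186 tip y -0.1237
-0.11 bar top/bot z 0.1706 0.1549 lip [-0.1074  0.1725] roof [-0.1128  0.1985] lipfoot z 0.1237 tip y -0.1227
knob top L/R [-0.136      -0.04854882  0.20573796] [-0.136      -0.06375955  0.20507085] gate R edge [-0.086      -0.07582884  0.19893386]
```

```bash
python3 - <<'E'
from h import *
L=lambda f:np.load(f,allow_pickle=True).item()
m3,m2,mt,ms=L('w3m.npy'),L('w2m.npy'),camera_model('top'),camera_model('scene'); R=Ro.from_euler('z',.158).as_matrix(); o0=np.array([.7455,-.0692,0])
r3=lambda X,Y:ray(m3,212+99-((Y+.5)/6-.5),78+(X+.5)/6-.5)
r2=lambda X,Y:ray(m2,198+(Y+.5)/4-.5,101+114-((X+.5)/5-.5))
rt=lambda X,Y:ray(mt,(X+.5)/4-.5+255,(Y+.5)/4-.5+110)
rs=lambda X,Y:ray(ms,(X+.5)/4.6-.5+280,(Y+.5)/4.6-.5+145)
def t(n,*r):
    X,e=tri(r); print(n,(R.T@(X-o0)).round(4),np.round(e,4))
t('roof front top w3,top',r3(507,180),rt(547,254))
t('roof front top w3,w2',r3(507,180),r2(142,362))
t('roof front top w3,scene',r3(507,180),rs(497,212))
t('roof fr left top w3,scene',r3(470,180),rs(487,212))
t('roof back top w3,top',r3(490,72),rt(524,208))
t('lip top w3,w2',r3(485,345),r2(165,273))
t('knob top w3,top',r3(130,232),rt(518,322)); t('knob w3,scene',r3(130,232),rs(421,236))
# lip edge in others if at various x
for x in (-.1,-.105,-.11,-.115):
    o,d=r3(485,345); o=R.T@(o-o0); d=R.T@d; p=o+d*(x-o[0])/d[0]; P=R@p+o0
    q=proj(mt,P); w=proj(m2,P); s=proj(ms,P); print(x,p[2].round(4),'top',((q-[255,110])*4+1.5).round(0),'w2 disp',(((214-w[1])*5+2)).round(1),((w[0]-198)*4+1.5).round(1),'scene',((s-[280,145])*4.6+1.8).round(0))
E
```

```text
roof front top w3,top [-0.104  -0.1074  0.1981] [0.0029 0.0029]
roof front top w3,w2 [-0.0998 -0.1105  0.1971] [0.0003 0.0003]
roof front top w3,scene [-0.0745 -0.1142  0.1786] [0.0008 0.0008]
roof fr left top w3,scene [-0.077  -0.1076  0.1808] [0.0006 0.0006]
roof back top w3,top [-0.0745 -0.1106  0.2016] [0.0005 0.0005]
lip top w3,w2 [-0.0961 -0.1091  0.1621] [0.0007 0.0007]
knob top w3,top [-0.1332 -0.0564  0.2129] [0.0003 0.0003]
knob w3,scene [-0.1304 -0.0557  0.209 ] [0.0015 0.0015]
-0.1 0.1644 top [540. 269.] w2 disp 156.0 269.0 scene [497. 258.]
-0.105 0.1685 top [545. 273.] w2 disp 153.9 269.8 scene [499. 258.]
-0.11 0.1725 top [550. 277.] w2 disp 151.7 270.5 scene [500. 258.]
-0.115 0.1766 top [556. 280.] w2 disp 149.4 271.3 scene [502. 257.]
```

Estimates: lip top at about z=0.168 and roof at 0.193. That needs a bar angle of about 0.18 rad, so the knob goes up about 20 mm and left about 9.5 mm. Next I go above the knob with the tool upright.

```bash
cat >> h.py <<'E'
A=.158; RL=Ro.from_euler('z',A).as_matrix(); O0=np.array([.7455,-.0692,0])
wl=lambda p:RL@np.array(p)+O0
lo=lambda p:RL.T@(np.array(p)-O0)
E
python3 - <<'E'
from h import *
print(wl([-.1345,-.0565,.26])); rel(wl([-.1345,-.0565,.25]),A)
E
```

```text
[ 0.62156524 -0.14615892  0.26      ]
shift cm [ 3.28  8.76 -2.96] turn [-0.173  1.084 -0.005]
```

Call:
{"name": "step_arm", "arguments": {
  "commands": [
    [0.42,0,2,2.5,-0.02,0.12,0],
    [0.42,0.5,4,2.5,-0.04,0.24,0],
    [0.42,1,6,2.5,-0.06,0.36,0],
    [0.42,2,7.5,2.5,-0.08,0.48,0],
    [0.42,3.3,8.7,2,-0.1,0.6,0]
  ]
}}

```text
time: 3.17
tool_pos: [0.613, -0.1545, 0.3014]
tool_rot: [2.423, -0.01, 1.748]
contact_force: [-0.1, -1.0, -0.7]
opening: 0.0634
grip_force: 0.0
```

Call:
{"name": "step_arm", "arguments": {
  "commands": [
    [0.42,0,0,-1,-0.02,0.12,0],
    [0.42,0,0,-2,-0.04,0.24,0],
    [0.42,0,0,-3,-0.06,0.36,0],
    [0.42,0,0,-4,-0.07,0.48,0],
    [0.42,0,0,-4,-0.07,0.48,0]
  ]
}}

```text
time: 3.58
tool_pos: [0.6152, -0.1544, 0.2577]
tool_rot: [2.913, -0.028, 1.741]
contact_force: [-1.0, 0.9, 0.0]
opening: 0.0389
grip_force: 0.0
```

```bash
python3 - <<'E'
from h import *
s=observe(); m=camera_model('wrist'); im=save('wrist','w4.png'); print(s['tool_pos'],s['qpos'].round(2),s['opening'],np.abs(s['qvel']).max())
rel(wl([-.1345,-.0565,.25]),A)
print('knob top pred',proj(m,wl([-.1345,-.0565,.211])),'between fingers at z .211',proj(m,[*s['tool_pos'][:2],.211]))
# dark blob near prediction
c=proj(m,wl([-.1345,-.0565,.205])).astype(int); x0,y0=c-45
b=cv2.cvtColor(im,4)[y0:y0+90,x0:x0+90]; print(x0,y0)
cv2.imwrite('pics/w4c.png',cv2.resize(b,None,fx=6,fy=6,interpolation=cv2.INTER_CUBIC))
E
```

```text
[ 0.61519692 -0.15444801  0.25774331] [-0.45  0.39  1.31  0.16  1.27 -0.65] 0.03891757637335322 0.1734552926376691
shift cm [ 0.67  0.82 -0.8 ] turn [-0.066  0.226 -0.01 ]
knob top pred [315.70851085 199.76457947] between fingers at z .211 [306.02006829 209.30990235]
269 153
```

View pics/w4c.png

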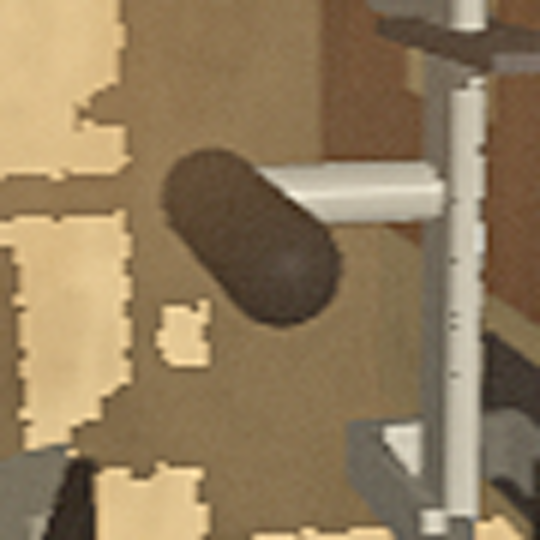

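The knob's round end is centred at full-image pixel (315,197), against a prediction of (314,198), so the position is good to about 1 mm. Now finish levelling the tool, descend and grip.

Call:
{"name": "step_arm", "arguments": {
  "commands": [
    [0.42,0.4,0.4,0,-0.033,0.11,0],
    [0.42,0.7,0.8,0,-0.066,0.226,-0.01],
    [0.42,0.7,0.8,0,-0.066,0.226,-0.01],
    [0.42,0.7,0.8,0,-0.066,0.226,-0.01]
  ]
}}

```text
time: 3.97
tool_pos: [0.6215, -0.1467, 0.2582]
tool_rot: [3.139, -0.001, 1.728]
contact_force: [0.3, 0.5, 0.5]
opening: 0.0384
grip_force: 0.0
```

```bash
python3 - <<'E'
from h import *
s=observe(); print(s['opening'],s['tool_rot'],s['qpos'].round(2)); rel(wl([-.1345,-.0565,.173]),A)
E
```

```text
0.03836863107040496 [ 3.13857787e+00 -6.04980494e-04  1.72830632e+00] [-0.35  0.53  1.07  0.    1.55 -0.51]
shift cm [ 0.    0.06 -8.52] turn [-0.001  0.003  0.   ]
```

Call:
{"name": "step_arm", "arguments": {
  "commands": [
    [0.42,0,0,-2.5,0,0,0],
    [0.42,0,0,-5,0,0,0],
    [0.42,0,0,-7,0,0,0],
    [0.42,0,0,-8.5,0,0,0],
    [0.42,0,0,-8.5,0,0,0]
  ]
}}

```text
time: 4.38
tool_pos: [0.6182, -0.1475, 0.1717]
tool_rot: [-3.141, -0.002, 1.725]
contact_force: [-0.5, -0.2, -0.2]
opening: 0.0383
grip_force: 0.0
```

Call:
{"name": "step_arm", "arguments": {
  "commands": [
    [0.2,0,0,0,0,0,0],
    [0.1,0,0,0,0,0,0],
    [0.1,0,0,0,0,0,0],
    [0.1,0,0,0,0,0,0],
    [0.1,0,0,0,0,0,0]
  ],
  "grip_force": 15
}}

```text
time: 4.8
tool_pos: [0.6221, -0.1477, 0.1752]
tool_rot: [3.138, 0.002, 1.726]
contact_force: [-0.2, 0.1, 5.0]
opening: 0.0136
grip_force: 15.1
```

Call:
{"name": "step_arm", "arguments": {
  "commands": [
    [0.1,0,0,0,0,0,0],
    [0.1,0,0,0,0,0,0]
  ]
}}

```text
time: 4.97
tool_pos: [0.6223, -0.1477, 0.1751]
tool_rot: [3.138, 0.002, 1.726]
contact_force: [-0.5, 0.1, 5.9]
opening: 0.0137
grip_force: 15.2
```

```bash
python3 - <<'E'
from h import *
for i in range(4):
    s=observe(); print(s['time'],s['tool_pos'].round(4),s['contact_force'].round(2),s['torque'].round(2),s['opening'].round(4)); im=read_camera('wrist') if i<3 else im
save('wrist','w5.png')
m=camera_model('wrist'); print('knob',proj(m,wl([-.1345,-.0565,.211])))
c=proj(m,wl([-.1345,-.0565,.195])).astype(int); x0,y0=np.maximum(c-60,0)
b=cv2.cvtColor(im,4)[y0:y0+120,x0:x0+130]; print(x0,y0)
cv2.imwrite('pics/w5c.png',cv2.resize(b,None,fx=5,fy=5,interpolation=cv2.INTER_CUBIC))
E
```

```text
Traceback (most recent call last):
AttributeError: 'float' object has no attribute 'round'
```

```bash
python3 - <<'E'
from h import *
im=save('wrist','w5.png'); s=observe(); print(s['tool_pos'],s['contact_force'],s['torque'])
m=camera_model('wrist'); print('knob',proj(m,wl([-.1345,-.0565,.211])))
c=proj(m,wl([-.1345,-.0565,.195])).astype(int); x0,y0=np.maximum(c-60,0)
b=cv2.cvtColor(im,4)[y0:y0+120,x0:x0+130]; print(x0,y0)
cv2.imwrite('pics/w5c.png',cv2.resize(b,None,fx=5,fy=5,interpolation=cv2.INTER_CUBIC))
E
```

```text
[ 0.62230451 -0.14767974  0.17508803] [-0.52449923 -1.11102765  5.98419277] [-0.15095453  0.11509702  0.01890636]
knob [318.57210903 247.34284272]
258 176
```

View pics/w5c.png

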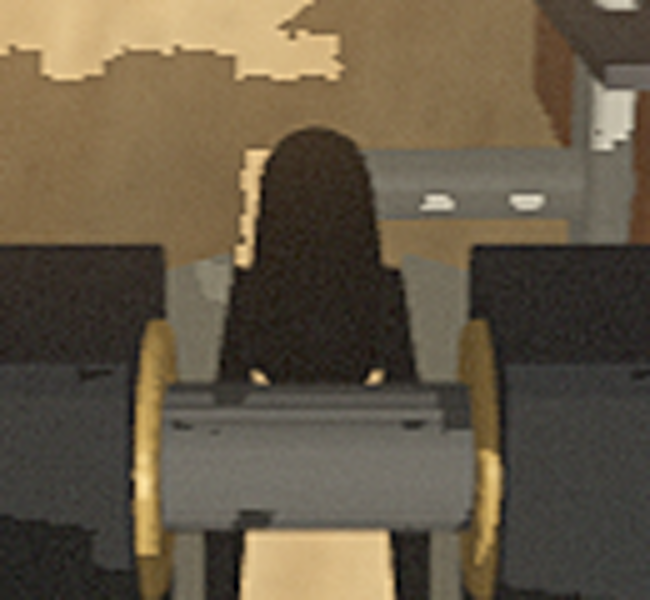

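The knob sits squarely between the black pads with its stem to the right, so the grasp looks right. The 6 N preload should vanish on lifting, so I lift gently along the arc.

Call:
{"name": "step_arm", "arguments": {
  "commands": [
    [0.1,0,0,0.25,0,0,0],
    [0.1,0,0,0.5,0,0,0],
    [0.1,0,0.1,0.5,-0.02,0,0],
    [0.1,-0.03,0.2,0.5,-0.04,-0.006,0],
    [0.1,-0.03,0.2,0.5,-0.04,-0.006,0]
  ]
}}

```text
time: 5.43
tool_pos: [0.6213, -0.1467, 0.1793]
tool_rot: [3.14, 0.047, 1.727]
contact_force: [0.1, -5.2, 1.9]
opening: 0.0129
grip_force: 15.0
```

```bash
python3 - <<'E'
from h import *
s=observe(); print(s['tool_pos'],s['contact_force'],s['torque'],s['opening'])
k0=np.array([115,42])
for f in (.05,.1,.14,.16,.18,.2,.22):
    c,n=np.cos(f),np.sin(f); d=np.array([115*c-42*n-115,115*n+42*c-42])
    # grasp pt shift + TCP 19mm ahead of grasp with tool tilted f: tool axis tilts with the knob
    g=d+np.array([-19*-n*-1,0])*0; tip=d+19*np.array([n*1,1-c])
    ly=-d[0]; w=RL@[0,ly,0]; tw=RL@[0,-tip[0],0]
    print(f,'knob up',d[1].round(1),'left',ly.round(1),'TCP shift w mm',tw[:2].round(1),tip[1].round(1),'turn',(RL@[-f,0,0]).round(3))
E
```

```text
[ 0.62132448 -0.14667846  0.17932134] [ 0.13772255 -5.19972021  1.86698452] [-1.06919219  0.16703756 -0.02671534] 0.012867462040480357
0.05 knob up 5.7 left 2.2 TCP shift w mm [-0.2  1.3] 5.7 turn [-0.049 -0.008  0.   ]
0.1 knob up 11.3 left 4.8 TCP shift w mm [-0.5  2.8] 11.4 turn [-0.099 -0.016  0.   ]
0.14 knob up 15.6 left 7.0 TCP shift w mm [-0.7  4.3] 15.8 turn [-0.138 -0.022  0.   ]
0.16 knob up 17.8 left 8.2 TCP shift w mm [-0.8  5.1] 18.0 turn [-0.158 -0.025  0.   ]
0.18 knob up 19.9 left 9.4 TCP shift w mm [-0.9  5.9] 20.2 turn [-0.178 -0.028  0.   ]
0.2 knob up 22.0 left 10.6 TCP shift w mm [-1.1  6.8] 22.4 turn [-0.198 -0.031  0.   ]
0.22 knob up 24.1 left 11.9 TCP shift w mm [-1.2  7.7] 24.5 turn [-0.217 -0.035  0.   ]
```

Call:
{"name": "step_arm", "arguments": {
  "commands": [
    [0.1,0,0,0.3,0,0,0],
    [0.1,0,0,0.6,0,0,0],
    [0.1,0,0,0.6,0,0,0],
    [0.1,0,0,0.6,0,0,0]
  ]
}}

```text
time: 5.77
tool_pos: [0.6212, -0.1444, 0.1843]
tool_rot: [3.141, 0.04, 1.727]
contact_force: [0.1, 3.7, -2.2]
opening: 0.0132
grip_force: 14.7
```

```bash
python3 - <<'E'
from h import *
s=observe(); print(s['tool_pos'],s['contact_force'],s['torque'],s['opening'])
save('wrist','w6.png')
E
```

```text
[ 0.62120394 -0.14436739  0.18432841] [ 0.1015824   3.7060268  -2.24674989] [ 0.61727655 -0.04844194 -0.05599478] 0.013192080649356694
```

Call:
{"name": "step_arm", "arguments": {
  "commands": [
    [0.1,0,0.1,0.1,-0.05,-0.008,0],
    [0.1,0,0.2,0.3,-0.075,-0.012,0],
    [0.1,-0.04,0.3,0.5,-0.1,-0.016,0],
    [0.1,-0.04,0.3,0.5,-0.1,-0.016,0],
    [0.1,-0.04,0.3,0.5,-0.1,-0.016,0]
  ]
}}

```text
time: 6.23
tool_pos: [0.6211, -0.1434, 0.1912]
tool_rot: [3.139, 0.146, 1.726]
contact_force: [-1.5, -4.1, 0.7]
opening: 0.0133
grip_force: 15.0
```

```bash
python3 - <<'E'
from h import *
s=observe(); print(s['tool_pos'],s['contact_force'],s['torque'],s['opening'])
E
```

```text
[ 0.62113307 -0.14340096  0.19119891] [-1.48209547 -4.05538756  0.70570097] [-0.92105849  0.24759448  0.03040472] 0.013295951085406621
```

Call:
{"name": "step_arm", "arguments": {
  "commands": [
    [0.1,0,0,0.1,0,0,0],
    [0.1,0,0,0.2,0,0,0],
    [0.1,0,0,0.2,0,0,0],
    [0.1,0,0,0.2,0,0,0]
  ]
}}

```text
time: 6.57
tool_pos: [0.621, -0.1428, 0.192]
tool_rot: [3.14, 0.143, 1.726]
contact_force: [-1.0, -4.1, 0.8]
opening: 0.0136
grip_force: 14.9
```

```bash
python3 - <<'E'
from h import *
s=observe(); print(s['tool_pos'],s['contact_force'],s['torque'],s['opening'])
im=save('scene','s2.png'); a=im[165:225,340:410,::-1]
cv2.imwrite('pics/s2c.png',cv2.resize(a,None,fx=9,fy=9,interpolation=cv2.INTER_CUBIC))
E
```

```text
[ 0.6209888  -0.1428085   0.19204492] [-1.01934671 -4.05321528  0.83609381] [-0.70764516  0.18938361  0.02171417] 0.013609545721073105
```

Call:
{"name": "step_arm", "arguments": {
  "commands": [
    [0.1,0,0.04,0.1,-0.01,0,0],
    [0.1,0,0.08,0.2,-0.02,-0.003,0],
    [0.1,0,0.08,0.2,-0.02,-0.003,0],
    [0.1,0,0.08,0.2,-0.02,-0.003,0]
  ]
}}

```text
time: 6.95
tool_pos: [0.6209, -0.142, 0.1942]
tool_rot: [3.14, 0.165, 1.726]
contact_force: [-1.5, -5.8, 2.7]
opening: 0.013
grip_force: 15.0
```

Call:
{"name": "step_arm", "arguments": {
  "commands": [
    [0.1,0,0.04,0.1,-0.01,0,0],
    [0.1,0,0.04,0.1,-0.01,0,0],
    [0.1,0,0.04,0.1,-0.01,0,0]
  ]
}}

```text
time: 7.2
tool_pos: [0.6209, -0.1416, 0.1952]
tool_rot: [-3.141, 0.174, 1.727]
contact_force: [-2.1, -5.5, 2.6]
opening: 0.0134
grip_force: 15.0
```

```bash
python3 - <<'E'
from h import *
s=observe(); print(s['tool_pos'],s['contact_force'],s['torque'],s['opening'])
E
```

```text
[ 0.6208897  -0.14162029  0.19523258] [-2.07292697 -5.51681899  2.5886395 ] [-0.98515093  0.4143453  -0.00734632] 0.013371105251668592
```

Call:
{"name": "step_arm", "arguments": {
  "commands": [
    [0.1,0,0.03,0.1,0.01,0,0],
    [0.1,0,0.03,0.1,0.02,0.003,0],
    [0.1,0,0.03,0.1,0.02,0.003,0]
  ]
}}

```text
time: 7.45
tool_pos: [0.6208, -0.1408, 0.1956]
tool_rot: [-3.141, 0.151, 1.726]
contact_force: [-2.9, -3.4, -0.2]
opening: 0.0131
grip_force: 14.9
```

Call:
{"name": "step_arm", "arguments": {
  "commands": [
    [0.1,0,0.03,0.1,0,0,0],
    [0.1,0,0.03,0.1,0,0,0],
    [0.1,0,0.03,0.1,0,0,0]
  ]
}}

```text
time: 7.7
tool_pos: [0.6207, -0.1404, 0.1961]
tool_rot: [-3.141, 0.152, 1.727]
contact_force: [-0.9, -3.3, -2.5]
opening: 0.0132
grip_force: 14.6
```

```bash
python3 - <<'E'
from h import *
s=observe(); print(s['tool_pos'],s['contact_force'],s['torque'],s['opening'])
E
```

```text
[ 0.62074313 -0.14043011  0.19611029] [-0.85170097 -3.32305139 -2.49852352] [-0.54275078  0.16577349  0.01415215] 0.013178972947024805
```

Call:
{"name": "step_arm", "arguments": {
  "commands": [
    [0.1,0,0.03,0.1,0,0,0],
    [0.1,0,0.03,0.1,0,0,0],
    [0.1,0,0.03,0.1,0,0,0]
  ]
}}

```text
time: 7.95
tool_pos: [0.6206, -0.1403, 0.1964]
tool_rot: [-3.14, 0.152, 1.727]
contact_force: [1.1, -4.5, -8.3]
opening: 0.0131
grip_force: 14.1
```

```bash
python3 - <<'E'
from h import *
s=observe(); print(s['tool_pos'],s['contact_force'],s['torque'],s['opening'])
E
```

```text
[ 0.62063196 -0.14028703  0.19636125] [ 1.06637711 -4.49289215 -8.30180873] [-0.65974671 -0.09104878  0.0606565 ] 0.013123719546357288
```

Roof contact felt at tool z≈0.196. Back down about 1.7 mm to sit mid-gap.

Call:
{"name": "step_arm", "arguments": {
  "commands": [
    [0.1,0,-0.05,-0.15,0,0,0],
    [0.1,0,-0.09,-0.28,0,0,0],
    [0.1,0,-0.09,-0.28,0,0,0],
    [0.1,0,-0.09,-0.28,0,0,0]
  ]
}}

```text
time: 8.28
tool_pos: [0.621, -0.141, 0.1954]
tool_rot: [3.141, 0.152, 1.726]
contact_force: [-1.0, -2.4, -0.2]
opening: 0.0132
grip_force: 14.9
```

```bash
python3 - <<'E'
from h import *
s=observe(); print(s['tool_pos'],s['contact_force'],s['torque'],s['opening'])
# swing: displacement of knob grasp for gate angle t
k=lo(s['tool_pos']); h=np.array([-.079,.118]); v=(k[:2]-h); print('local',k,'r',v)
for t in (.03,.06,.1,.15,.2,.3,.4,.5):
    c,n=np.cos(t),np.sin(t); w=np.array([c*v[0]+n*v[1],-n*v[0]+c*v[1]])-v; d=RL@[*w,0]; print(t,(d*100).round(2))
E
```

```text
[ 0.62102402 -0.14097795  0.19538288] [-1.02166093 -2.42331093 -0.19716162] [-0.34554721  0.30496945 -0.05680747] 0.013151128085005806
local [-0.13421929 -0.0512984   0.19538288] r [-0.05521929 -0.1692984 ]
0.03 [-0.53  0.09  0.  ]
0.06 [-1.05  0.2   0.  ]
0.1 [-1.74  0.37  0.  ]
0.15 [-2.6   0.61  0.  ]
0.2 [-3.44  0.9   0.  ]
0.3 [-5.07  1.61  0.  ]
0.4 [-6.63  2.47  0.  ]
0.5 [-8.09  3.49  0.  ]
```

Call:
{"name": "step_arm", "arguments": {
  "commands": [
    [0.1,0,-0.04,-0.11,0,0,0],
    [0.1,0,-0.04,-0.11,0,0,0],
    [0.1,0,-0.04,-0.11,0,0,0],
    [0.1,0,-0.04,-0.11,0,0,0]
  ]
}}

```text
time: 8.62
tool_pos: [0.6212, -0.1418, 0.1942]
tool_rot: [3.141, 0.153, 1.726]
contact_force: [-0.2, -4.4, 1.2]
opening: 0.0134
grip_force: 14.9
```

```bash
python3 - <<'E'
from h import *
s=observe(); print(s['tool_pos'],s['contact_force'],s['torque'],s['opening'])
im=save('scene','s3.png'); a=im[165:225,340:410,::-1]
cv2.imwrite('pics/s3c.png',cv2.resize(a,None,fx=9,fy=9,interpolation=cv2.INTER_CUBIC))
E
```

```text
[ 0.62116906 -0.14179162  0.19417714] [-0.17250224 -4.40731454  1.23732957] [-0.66095702  0.13769693  0.04554608] 0.013435564301336807
```

Mid-gap now. Pull out gently, first about 0.03 rad.

Call:
{"name": "step_arm", "arguments": {
  "commands": [
    [0.1,-0.25,0.04,0,0,0,-0.015],
    [0.1,-0.5,0.09,0,0,0,-0.03],
    [0.1,-0.5,0.09,0,0,0,-0.03]
  ]
}}

```text
time: 8.92
tool_pos: [0.6154, -0.1408, 0.1939]
tool_rot: [-3.141, 0.153, 1.695]
contact_force: [-1.2, -4.1, 1.4]
opening: 0.0135
grip_force: 14.9
```

```bash
python3 - <<'E'
from h import *
s=observe(); print(s['tool_pos'],s['contact_force'],s['torque'],s['opening'])
E
```

```text
[ 0.6153998  -0.14080571  0.19394336] [-1.23777988 -4.07758836  1.4176273 ] [-0.75666711  0.3404111  -0.03526924] 0.013519854829022194
```

Call:
{"name": "step_arm", "arguments": {
  "commands": [
    [0.1,-0.3,0.07,0,0,0,-0.017],
    [0.1,-0.6,0.14,0,0,0,-0.035],
    [0.1,-0.6,0.14,0,0,0,-0.035]
  ]
}}

```text
time: 9.17
tool_pos: [0.6092, -0.1394, 0.1939]
tool_rot: [-3.141, 0.153, 1.66]
contact_force: [-2.1, -4.8, 2.3]
opening: 0.0131
grip_force: 15.0
```

Call:
{"name": "step_arm", "arguments": {
  "commands": [
    [0.1,-0.3,0.07,0,0,0,-0.017],
    [0.1,-0.6,0.14,0,0,0,-0.035],
    [0.1,-0.6,0.14,0,0,0,-0.035]
  ]
}}

```text
time: 9.42
tool_pos: [0.6032, -0.1378, 0.1938]
tool_rot: [-3.141, 0.152, 1.625]
contact_force: [-3.0, -5.1, 2.6]
opening: 0.0134
grip_force: 15.0
```

```bash
python3 - <<'E'
from h import *
s=observe(); print(s['tool_pos'],s['contact_force'],s['torque'],s['opening'])
E
```

```text
[ 0.60315602 -0.13781199  0.19383025] [-2.97751372 -5.10742189  2.57591526] [-0.92653909  0.45344317  0.02215727] 0.013399359073725484
```

Clear of the catch. I'll work out the swing waypoints about the hinge.

```bash
python3 - <<'E'
from h import *
s=observe(); k=lo(s['tool_pos']); h=np.array([-.079,.118]); v=k[:2]-h; t0=.1
def P(t):
    c,n=np.cos(t-t0),np.sin(t-t0); return RL@[c*v[0]+n*v[1],-n*v[0]+c*v[1],0]
for a in (.1,.35,.6,.85,1.1,1.35):
    print(a,[((P(a+.05*i)-P(a))*100).round(2)[:2].tolist() for i in range(1,6 if a<1.3 else 7)])
E
```

```text
0.1 [[-0.86, 0.25], [-1.7, 0.54], [-2.53, 0.88], [-3.34, 1.25], [-4.13, 1.67]]
0.35 [[-0.77, 0.45], [-1.51, 0.95], [-2.23, 1.48], [-2.93, 2.04], [-3.59, 2.64]]
0.6 [[-0.63, 0.63], [-1.23, 1.29], [-1.8, 1.98], [-2.33, 2.7], [-2.82, 3.45]]
0.85 [[-0.46, 0.77], [-0.87, 1.56], [-1.25, 2.37], [-1.59, 3.19], [-1.88, 4.04]]
1.1 [[-0.25, 0.86], [-0.46, 1.73], [-0.63, 2.6], [-0.75, 3.49], [-0.83, 4.38]]
1.35 [[-0.03, 0.89], [-0.02, 1.79], [0.04, 2.68], [0.14, 3.56], [0.28, 4.45], [0.47, 5.32]]
```

Call:
{"name": "step_arm", "arguments": {
  "commands": [
    [0.1,-0.86,0.25,0,0,0,-0.05],
    [0.1,-1.7,0.54,0,0,0,-0.1],
    [0.1,-2.53,0.88,0,0,0,-0.15],
    [0.1,-3.34,1.25,0,0,0,-0.2],
    [0.1,-4.13,1.67,0,0,0,-0.25]
  ]
}}

```text
time: 9.83
tool_pos: [0.5618, -0.1207, 0.1936]
tool_rot: [-3.141, 0.152, 1.373]
contact_force: [-1.6, -3.4, 1.3]
opening: 0.0137
grip_force: 14.9
```

Call:
{"name": "step_arm", "arguments": {
  "commands": [
    [0.1,-0.77,0.45,0,0,0,-0.05],
    [0.1,-1.51,0.95,0,0,0,-0.1],
    [0.1,-2.23,1.48,0,0,0,-0.15],
    [0.1,-2.93,2.04,0,0,0,-0.2],
    [0.1,-3.59,2.64,0,0,0,-0.25]
  ]
}}

```text
time: 10.25
tool_pos: [0.5257, -0.0938, 0.1935]
tool_rot: [-3.14, 0.152, 1.124]
contact_force: [-1.3, -2.6, -0.1]
opening: 0.0132
grip_force: 14.9
```

```bash
python3 - <<'E'
from h import *
s=observe(); print(s['tool_pos'],s['contact_force'],s['torque'],s['opening'],s['qpos'].round(2)); k=lo(s['tool_pos'])[:2]-[-.079,.118]; print(np.linalg.norm(k))
E
```

```text
[ 0.52565951 -0.09379611  0.19348894] [-1.29461532 -2.63109295 -0.13113518] [-0.41066063  0.34390745  0.07217312] 0.01323999107012084 [-0.22  0.4   1.47 -0.15  1.32  0.26]
0.17819998925692987
```

Forces are small, so continue.

Call:
{"name": "step_arm", "arguments": {
  "commands": [
    [0.1,-0.63,0.63,0,0,0,-0.05],
    [0.1,-1.23,1.29,0,0,0,-0.1],
    [0.1,-1.8,1.98,0,0,0,-0.15],
    [0.1,-2.33,2.7,0,0,0,-0.2],
    [0.1,-2.82,3.45,0,0,0,-0.25]
  ]
}}

```text
time: 10.67
tool_pos: [0.4974, -0.059, 0.1934]
tool_rot: [-3.139, 0.152, 0.874]
contact_force: [-1.8, -1.5, -0.1]
opening: 0.0133
grip_force: 14.9
```

Call:
{"name": "step_arm", "arguments": {
  "commands": [
    [0.1,-0.46,0.77,0,0,0,-0.05],
    [0.1,-0.87,1.56,0,0,0,-0.1],
    [0.1,-1.25,2.37,0,0,0,-0.15],
    [0.1,-1.59,3.19,0,0,0,-0.2],
    [0.1,-1.88,4.04,0,0,0,-0.25]
  ]
}}

```text
time: 11.08
tool_pos: [0.4785, -0.0184, 0.1933]
tool_rot: [-3.139, 0.153, 0.624]
contact_force: [-1.4, -0.6, -0.8]
opening: 0.0136
grip_force: 14.9
```

Call:
{"name": "step_arm", "arguments": {
  "commands": [
    [0.1,-0.25,0.86,0,0,0,-0.05],
    [0.1,-0.46,1.73,0,0,0,-0.1],
    [0.1,-0.63,2.6,0,0,0,-0.15],
    [0.1,-0.75,3.49,0,0,0,-0.2],
    [0.1,-0.83,4.38,0,0,0,-0.25]
  ]
}}

```text
time: 11.5
tool_pos: [0.4702, 0.0256, 0.1933]
tool_rot: [-3.139, 0.154, 0.374]
contact_force: [-1.9, -1.0, -1.0]
opening: 0.0133
grip_force: 14.8
```

Call:
{"name": "step_arm", "arguments": {
  "commands": [
    [0.1,-0.03,0.89,0,0,0,-0.05],
    [0.1,-0.02,1.79,0,0,0,-0.1],
    [0.1,0.04,2.68,0,0,0,-0.15],
    [0.1,0.14,3.56,0,0,0,-0.2],
    [0.1,0.28,4.45,0,0,0,-0.25]
  ]
}}

```text
time: 11.92
tool_pos: [0.4729, 0.0702, 0.1933]
tool_rot: [-3.139, 0.155, 0.124]
contact_force: [-2.0, 0.7, -0.4]
opening: 0.0134
grip_force: 14.9
```

```bash
python3 - <<'E'
from h import *
s=observe(); print(s['tool_pos'],s['contact_force'],s['torque'],s['opening'],s['qpos'].round(2)); k=lo(s['tool_pos'])[:2]-[-.079,.118]; print(np.linalg.norm(k), k)
v=np.array([-.0552,-.1693]); print('gate', np.arctan2(v[1],v[0])-np.arctan2(k[1],k[0])+2*np.pi)
f=.182
c,n=np.cos(f),np.sin(f)
# lowering: reverse displacement in gate frame; right dir of gate at t
for t in (1.58,1.63):
    rd=RL@[-np.sin(t),-np.cos(t),0]; print('right dir',rd,'x tool axis',RL@[np.cos(t),-np.sin(t),0])
E
```

```text
[0.47285203 0.07019498 0.19333834] [-1.98965401  0.70572657 -0.43931027] [-0.07228649  0.36537237  0.13031498] 0.013386040322973884 [-0.    0.36  1.52 -0.02  1.41  1.45]
0.17956831855570607 [-0.16831896  0.06255803]
gate 1.6114588584000575
right dir [-0.98895024 -0.14824787  0.        ] x tool axis [ 0.14824787 -0.98895024  0.        ]
right dir [-0.99512361 -0.09863568  0.        ] x tool axis [ 0.09863568 -0.99512361  0.        ]
```

The gate is at about 1.61 rad. Now lower the bar back along its arc.

Call:
{"name": "step_arm", "arguments": {
  "commands": [
    [0.1,-0.12,-0.02,-0.3,0.003,-0.025,0],
    [0.1,-0.24,-0.03,-0.6,0.006,-0.05,0],
    [0.1,-0.33,-0.04,-0.9,0.009,-0.075,0],
    [0.1,-0.42,-0.05,-1.2,0.012,-0.1,0],
    [0.1,-0.5,-0.06,-1.5,0.015,-0.125,0]
  ]
}}

```text
time: 12.33
tool_pos: [0.468, 0.0695, 0.1781]
tool_rot: [-3.139, 0.027, 0.126]
contact_force: [-1.8, 1.5, -1.2]
opening: 0.013
grip_force: 14.8
```

Call:
{"name": "step_arm", "arguments": {
  "commands": [
    [0.1,-0.04,0,-0.1,0.002,-0.012,0],
    [0.1,-0.08,-0.01,-0.2,0.003,-0.025,0],
    [0.1,-0.08,-0.01,-0.2,0.003,-0.025,0],
    [0.1,-0.08,-0.01,-0.2,0.003,-0.025,0]
  ]
}}

```text
time: 12.67
tool_pos: [0.4679, 0.0682, 0.1767]
tool_rot: [3.142, 0.002, 0.126]
contact_force: [-1.5, 0.9, -0.4]
opening: 0.0132
grip_force: 14.8
```

```bash
python3 - <<'E'
from h import *
s=observe(); print(s['tool_pos'],s['tool_rot'],s['contact_force'],s['torque'],s['opening'])
E
```

```text
[0.46791804 0.06815286 0.17674814] [3.14151777e+00 2.44504938e-03 1.26289313e-01] [-1.54413674  0.87560662 -0.42986044] [0.24306002 0.48791611 0.09503303] 0.013211186668187028
```

Call:
{"name": "step_arm", "arguments": {
  "commands": [
    [0.1,-0.03,0,-0.1,0,0,0],
    [0.1,-0.05,0,-0.2,0,0,0],
    [0.1,-0.05,0,-0.2,0,0,0]
  ]
}}

```text
time: 12.92
tool_pos: [0.4674, 0.068, 0.1752]
tool_rot: [3.141, 0.002, 0.126]
contact_force: [-5.6, 2.4, 6.7]
opening: 0.0137
grip_force: 15.2
```

Call:
{"name": "step_arm", "arguments": {
  "commands": [
    [0.16,0,0,0,0,0,0],
    [0.25,0,0,0,0,0,0],
    [0.38,0,0,0,0,0,0],
    [0.38,0,0,0,0,0,0],
    [0.38,0,0,0,0,0,0]
  ]
}}

```text
time: 13.33
tool_pos: [0.4682, 0.0675, 0.1747]
tool_rot: [3.14, 0.001, 0.126]
contact_force: [0.4, 0.3, 0.1]
opening: 0.0334
grip_force: 0.0
```

Released with zero force. Straight up and clear, then look.

Call:
{"name": "step_arm", "arguments": {
  "commands": [
    [0.38,0,0,1.5,0,0,0],
    [0.38,0,0,4,0,0,0],
    [0.38,0,0,7.5,0,0,0],
    [0.38,0,0,11,0,0,0],
    [0.38,0,0,12,0,0,0]
  ]
}}

```text
time: 13.75
tool_pos: [0.4699, 0.0676, 0.3]
tool_rot: [3.139, -0.007, 0.126]
contact_force: [-0.0, -0.6, 0.7]
opening: 0.035
grip_force: 0.0
```

Call:
{"name": "step_arm", "arguments": {
  "commands": [
    [0.38,0,3.5,1,0,0,0],
    [0.38,-1,7,2,0,0,0],
    [0.38,-3,11,3,0,0,0],
    [0.38,-5,14.5,3,0,0,0],
    [0.38,-7,18,3,0,0,0]
  ]
}}

```text
time: 14.17
tool_pos: [0.3981, 0.248, 0.3253]
tool_rot: [3.141, -0.0, 0.125]
contact_force: [1.3, 0.7, 0.2]
opening: 0.0352
grip_force: 0.0
```

```bash
python3 - <<'E'
from h import *
print(observe()['time'],observe()['tool_pos'])
a=save('scene','s9.png')[140:290,230:450,::-1]; b=save('top','t9.png')[110:290,230:450,::-1]
g=lambda a:cv2.resize(a,None,fx=3.5,fy=3.5,interpolation=cv2.INTER_CUBIC)[:,:, :]
o=np.hstack([cv2.resize(a,(400,273)),cv2.resize(b,(400,327))[:273]]); cv2.imwrite('pics/f.png',cv2.resize(o,(800,546)))
E
```

```text
14.1667 [0.39814963 0.24795605 0.32532165]
```

View pics/f.png

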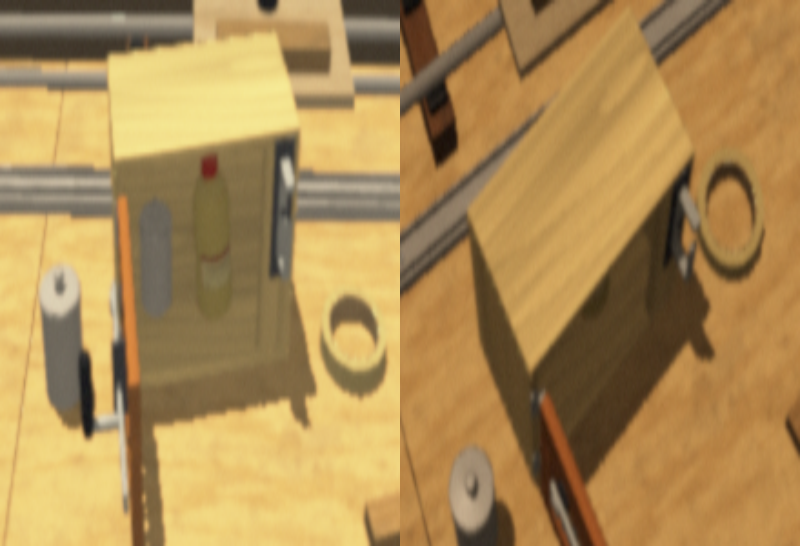

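The gate stands about 1.60 rad open and the bar is down. The canister and bottle inside, the outer can and the tape are all in place, and the arm is clear.

```bash
python3 -c "
from cell import *
print(hand_in())"
```

```text
the job is handed in; nothing more can be done
None
```

The locker is open and handed in at about 14 s: bar lifted out with the gate shut, gate swung to about 1.6 rad (just past square), bar lowered, knob released, cans, bottle and tape not touched; the lift brushed the catch's roof once (about 8 N at the wrist, an estimated 5–6 N on the catch).

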